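# Reset the tripped bench supply through its covered well

### The job

One of the two bench power supplies has tripped: the one with the red cover on top. With the fingertips, push its red cover open, reach down into the well underneath and press the yellow reset key fully home, then let it come up and push the cover fully shut again. Do not lift or shove either supply, leave the blue-covered one alone, and do not disturb the tools and supplies lying about.

Things in the scene. Friction and masses are not known exactly. Their poses are not given: they have to be found in the camera images.
- red_supply: grey bench supply, red cover on top, red lamp; a loose 3 kg box, 130 (its x) x 200 (its y) x 80 mm high; origin: centre of its underside, z up, terminals on its -x face. The tripped one. In its top a well, 58 mm (x) by 36 mm (y), centred at x 0, y -40 mm. Rails 7 mm high and 6 mm wide run along y at x +-45.5 mm beside the cover; the rest of the top is flat.
- red_supply_well (a point): centre of the mouth of the red-covered supply's well, level with the box's top (80 mm above the bench). The well is 36 mm deep, 58 mm along the box's x by 36 mm along its y. The yellow reset key, 46 x 28 mm, flat-topped, nearly fills it; untouched, its top lies 20 mm below the mouth.
- red_supply_ridge (a point): centre of the top edge of the push ridge on the red sliding cover; moves with it. The cover is a plate 84 mm (box x) by 52 mm (box y), its upper face 84.5 mm above the bench. The ridge stands across its middle along the box's x: 60 mm long, 8 mm thick, its top 14 mm over the plate, 98.5 mm above the bench.
- red_supply_cover (a joint): the red cover's slide, m: 0 shut (ridge right over the well's centre), growing as the cover moves towards the box's +y, 0.060 fully open; the well is wholly uncovered beyond 0.044. It starts shut or up to 10 mm ajar. About 1.5 N of friction, stays where it is left, rigid stops at both ends.
- red_supply_key (a joint): travel of the reset key down into the red-covered supply's well, m: 0 up, 0.006 fully pressed (then 26 mm below the mouth). A spring returns it; it takes about 1.2 N to start and 5 N fully down.
- blue_supply: grey bench supply, blue cover on top, green lamp; a loose 3 kg box, 130 (its x) x 200 (its y) x 80 mm high; origin: centre of its underside, z up, terminals on its -x face. Otherwise the same as the red-covered one. To be left alone.
- blue_supply_ridge (a point): centre of the top edge of the ridge on the blue cover, same shape as the red one
- blue_supply_key (a joint): travel of the blue-covered supply's key, m: 0 up, 0.006 fully pressed. To be left alone.
- screwdriver: loose screwdriver, orange handle, 170 mm long, lying flat on the bench; bystander
- pliers: loose pliers with yellow handles, 140 mm, lying flat; bystander
- cutters: loose side cutters with red handles, 140 mm, lying flat; bystander
- flux_bottle: loose amber bottle, 44 mm across, 85 mm tall, standing; bystander
- solder_spool: loose solder spool, 60 mm across, 40 mm tall, standing on its flange; bystander
- parts_tray: loose black divided tray, 70 x 110 x 30 mm; bystander
Not all that is in view belongs to the job. Leave any orange or purple look-alike of the red_supply alone.

How it is judged (in metres and radians):
On the way, in this order (a step that is already met when the one before it is completed fails the run):
1. the red cover has been pushed open (value of joint red_supply_cover above 0.03 m), for 0.1 s.
2. the reset key in its well is pressed fully home (value of joint red_supply_key above 0.005 m), for 0.1 s.
3. the key is up and the red cover is shut again (value of joint red_supply_cover below 0.004 m and value of joint red_supply_key below 0.0015 m), for 0.2 s.
At the end, for the whole second after the job is handed in: the red cover is shut to within 4 mm, its key is up again (within 1.5 mm), both supplies stand still within 20 mm of where they were, the blue cover is within 20 mm and its key within 2 mm of where they were, and every bystander lies within 20 mm of its start (all of step 3 and linear speed of red_supply below 0.01 m/s and distance of each of red_supply, blue_supply, blue_supply_ridge, screwdriver, pliers, cutters, flux_bottle, solder_spool, parts_tray from where it was at the start of the episode below 0.02 m and value of joint blue_supply_key below 0.002 m); the robot touches nothing.
It fails at once if the red-covered supply is lifted, tipped or shoved (more than 20 mm, or 0.1 rad) (distance of red_supply from where it was at the start of the episode above 0.02 m or angle between red_supply's own z axis and vertical above 0.1 rad).
It fails at once if the blue-covered supply is lifted, shoved, its cover pushed (more than 20 mm) or its key pressed (more than 2 mm) (not (distance of blue_supply from where it was at the start of the episode below 0.02 m) or not (distance of blue_supply_ridge from where it was at the start of the episode below 0.02 m) or not (value of joint blue_supply_key below 0.002 m)).
It fails at once if a bystander is lifted, carried or pushed more than 20 mm (distance of any of screwdriver, pliers, cutters, flux_bottle, solder_spool, parts_tray from where it was at the start of the episode above 0.02 m).
It also fails if it takes over 54 s, if anything falls off the work surface, if the arm or the gripper's body presses on something with over 40 N, if the wrist force passes 120 N, or if a joint passes its speed limit or range.

### The arm

A 6-joint arm with a two-finger parallel gripper is mounted at the origin on the work surface. World frame = base frame: x ahead of the robot, y to its left, z up, the work surface at z = 0. Lengths are in mm, angles in rad, forces in N, time in s.
With the tool pointing down it reaches from about 300 to 775 mm from the base axis. Payload 14.6 kg.
Tool frame: the origin (TCP) lies midway between the tips of the shut fingers; the grasp point (between the pads) lies 19 mm behind it (manip.hold_point_z is the distance from the TCP to the grasp point, in mm); z points along the fingers, y is the direction in which the jaws open and shut (so a half turn about z gives the same grasp; the last joint's range is limited). The gripper opens to 94 mm and grips with 3 to 60 N. Pads are 16 mm wide; open, the fingers measure 119 mm over their backs; the gripper's body (75 mm by 177 mm) begins 78 mm behind the grasp point.
Start: joints at [1.108, 0.3, 1.521, -0, 1.321, -0.067], TCP at [212.047, 507.469, 205.446] pointing down, gripper open.
Joint ranges: [-3.03, 3.03], [-0.79, 2.21], [0.23, 2.52], [-1.04, 4.18], [0, 3.07], [-2.55, 2.55]. Speed limits (rad/s): [2.22, 2.22, 2.57, 3.14, 3.14, 3.14].

### API

Orientations are given as [roll, pitch, yaw] about the fixed x, y, z axes, in that order (R = Rz(yaw) Ry(pitch) Rx(roll)).
In Python, from cell import manip gives the robot as it stands.
- The arm moves only by the shell command python3 -m crank 'ROWS' [OPENING] [FORCE]. ROWS is JSON, a list of rows, each an object with "offset": the shift along the world's x, y, z in m, a list of three; "spin": the turn about the world's z in degrees. In form: [{"offset": [dx, dy, dz], "spin": spin}, ...]. A call has exactly 8 rows; each row is the pose to reach, as a shift and turn from the pose measured when the call began; what a row does not reach only later rows make up. A row lasts 1/12 s, in which the tool goes at most 41.7 mm and 7.16 degrees, less where a joint would pass 70% of its speed; a pose out of reach is approached as far as the arm can. A call with a gripper value outside its range is refused whole. OPENING is the opening, from 0 (shut) to 1 (fully open), set as the call begins (- or left out, the last holds). The fingers move at their own pace and stop on an object; FORCE is the grip in N (left out, the last holds). Time passes only in rows, so rows that repeat a pose let the fingers close, or fill a call up. It gives the time, the measured TCP pose, the force and the opening at its end, in the units of the state.
- manip.read_state(): the state, without advancing time (a new reading comes with each control period).
- manip.camera(name): name is "scene" or "top" or "wrist"; returns a dict with "pixels" (420x560x3 uint8, red, green, blue), "fx", "fy", "cx", "cy" (pixels), "k1" (the pictures are not rectified: a ray, as slopes to the right and down, at radius r is drawn at 1 + k1 r^2 times it, then the intrinsics apply), "extrinsics" (4x4, takes a point from world to camera coordinates); the wrist camera has in their place "hand_eye" (4x4, takes a point from camera to tool coordinates, whose origin is the TCP and whose axes are the flange's). Camera axes: x right, y down, z forward; pixel columns grow to the right and rows downward; lengths in mm; the calibration is good to about 2 mm. A picture is of the moment at which its call begins: read the wrist's pose just before it. There is no depth.
- manip.sign_off(): hands the job in, once; it reports no verdict.
Trained networks look in a picture, given as the dict that the camera call returned (one of the last four; its "shot" number tells which), for a name from the list of things; names that differ only in an ending like _2 or _b are one class to them, and where a whole thing is asked for, a point or a joint stands for the part that bears it (a point fixed in the world has none). Each returns a list of dicts, best first, with "conf" (0 to 1); they miss things now and then, are a little off and sometimes report something else, mostly with a low value. They report only what shows in the picture. A call takes as long as a camera call. They do not tell look-alikes from the thing itself.
- manip.search_frame(picture, name): "location" ([x, y, z] in mm, in world coordinates, good to about 4 mm: the middle of the surface that is visible of it).
- manip.masks_of(picture, name): "mask" (420x560 bool, what is visible of it).
The state is a dict: "clock": time; "joints": joint angles; "qd": joint speeds; "effort": joint torques, N m; "eef_pos": TCP position; "eef_rot": TCP orientation; "wrist_force": force on the tool from outside, world axes, zero at the start; "moment": the same for the moment, N m; "finger_gap": finger opening in mm.
Only numpy, scipy, OpenCV 4.12 (cv2) and the standard library are available. Lean on these libraries where they do the work, as an engineer would, in place of code of your own. Each camera call takes 0.05 s, during which the arm holds its last target. There are 200 camera calls.

## Working session

There is one attempt and no reset: what is moved stays moved. The work goes in short steps, Python scripts to look and compute and a shell command to move; the robot and the scene stay as the last step left them, time stands still between calls to the robot, and variables do not carry over. Pictures are saved under pics/ and viewed, about 8 in all and at most 12, crops included, and the job is handed in when it is done.

```bash
ls; mkdir -p pics
cat > h.py <<'E'
import numpy as np, cv2
from cell import manip
def save(p,f,crop=None,s=1):
    im=p["pixels"][:,:,::-1]
    if crop: im=im[crop[1]:crop[3],crop[0]:crop[2]]
    cv2.imwrite(f,cv2.resize(im,None,fx=s,fy=s,interpolation=cv2.INTER_CUBIC))
def E(p):
    return np.array(p["extrinsics"])
def proj(p,P,T=None):
    T=E(p) if T is None else T
    c=T[:3,:3]@np.array(P,float)+T[:3,3]; u=c[:2]/c[2]; u=u*(1+p["k1"]*(u@u))
    return np.array([p["fx"]*u[0]+p["cx"],p["fy"]*u[1]+p["cy"]])
def ray(p,px,z,T=None):
    T=E(p) if T is None else T
    d=np.array([(px[0]-p["cx"])/p["fx"],(px[1]-p["cy"])/p["fy"]]);u=d.copy()
    for _ in range(20): u=d/(1+p["k1"]*(u@u))
    R=T[:3,:3];o=-R.T@T[:3,3];v=R.T@np.array([*u,1]); return o+v*(z-o[2])/v[2]
E
python3 - <<'E'
from h import *
print(manip.read_state())
for n in ["top","scene"]:
    p=manip.camera(n); save(p,f"pics/{n}1.png",s=1.4)
    for k in ["red_supply","red_supply_ridge","blue_supply","blue_supply_ridge","red_supply_well","flux_bottle","solder_spool","parts_tray"]:
        print(n,k,[(np.round(d["location"]).tolist(),round(d["conf"],2),proj(p,d["location"]).round().tolist()) for d in manip.search_frame(p,k)])
E
```

```text
pics
{'clock': 0.0, 'joints': array([ 1.10842118e+00,  3.00469108e-01,  1.52157935e+00, -1.10506172e-05,
        1.32070361e+00, -6.66082432e-02]), 'qd': array([-0.00010837,  0.00081044, -0.00052916,  0.00169207,  0.0004223 ,
       -0.00032408]), 'effort': array([-3.58776102e-03, -5.31799579e+01, -3.52743924e+01,  7.07046990e-02,
        2.43104144e-02, -7.24425627e-05]), 'eef_pos': array([211.92549211, 507.24522479, 204.88815854]), 'eef_rot': array([-3.14043510e+00, -6.64895535e-05,  2.74582845e+00]), 'wrist_force': array([ 0.51039823, -0.83082182,  0.54026207]), 'moment': array([0.03116451, 0.02951484, 0.01603303]), 'finger_gap': 93.87504313676693}
top red_supply [([430.0, 587.0, 79.0], 0.78, [92.0, 264.0]), ([298.0, 353.0, 78.0], 0.76, [177.0, 307.0]), ([287.0, -198.0, 79.0], 0.74, [379.0, 297.0]), ([550.0, 151.0, 79.0], 0.66, [247.0, 212.0])]
top red_supply_ridge [([423.0, 563.0, 84.0], 0.98, [100.0, 266.0]), ([251.0, -190.0, 82.0], 0.91, [378.0, 311.0]), ([545.0, 110.0, 86.0], 0.88, [261.0, 212.0]), ([337.0, 344.0, 86.0], 0.79, [180.0, 292.0])]
top blue_supply [([550.0, -168.0,
[... 1023 characters left out ...]
56, [294.0, 218.0])]
scene blue_supply [([589.0, -162.0, 77.0], 0.56, [199.0, 212.0])]
scene blue_supply_ridge [([568.0, -201.0, 82.0], 0.61, [189.0, 204.0]), ([588.0, 153.0, 79.0], 0.61, [303.0, 230.0])]
scene red_supply_well [([345.0, 356.0, 80.0], 0.9, [377.0, 182.0]), ([477.0, 576.0, 78.0], 0.88, [449.0, 225.0]), ([589.0, 155.0, 76.0], 0.77, [304.0, 231.0]), ([325.0, -192.0, 80.0], 0.75, [216.0, 152.0]), ([775.0, -189.0, 41.0], 0.25, [170.0, 269.0])]
scene flux_bottle [([786.0, -57.0, 58.0], 0.69, [214.0, 278.0])]
scene solder_spool [([774.0, -187.0, 41.0], 0.94, [171.0, 269.0])]
scene parts_tray [([567.0, -201.0, 83.0], 0.63, [189.0, 203.0]), ([770.0, 193.0, 9.0], 0.58, [305.0, 299.0])]
```

View pics/top1.png

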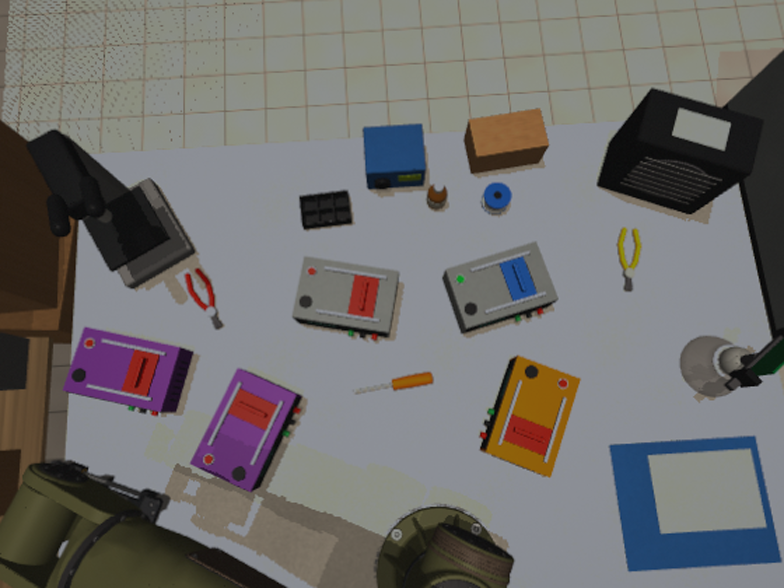

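View pics/scene1.png

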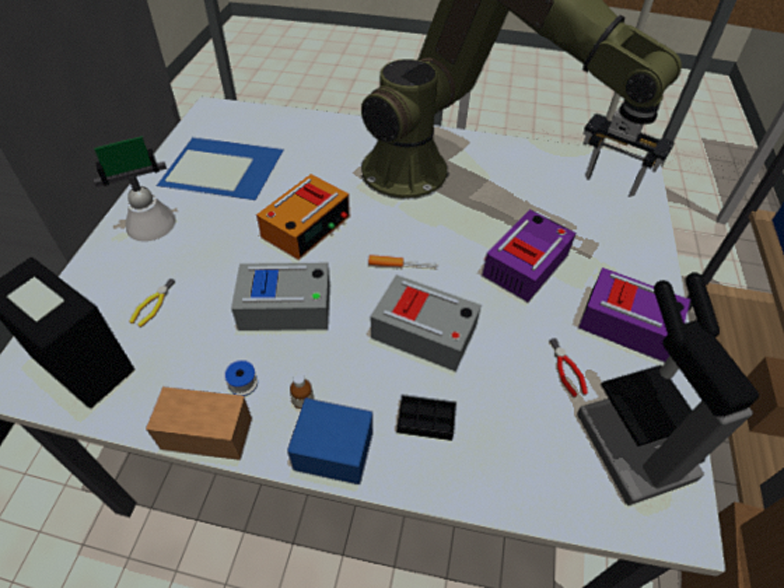

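Candidates as (col, row) in the 560-wide top picture: purple (92,264), purple (177,307), orange (379,297), all look-alikes, and grey with red cover and red lamp (247,212). The grey one fits, so it is the target. I'll move over it for the closer look, with the fingers shut.

```bash
python3 -m crank '[{"offset":[0.02,-0.02,0.01],"spin":-5},{"offset":[0.045,-0.05,0.02],"spin":-10},{"offset":[0.07,-0.08,0.03],"spin":-15},{"offset":[0.095,-0.11,0.04],"spin":-20},{"offset":[0.12,-0.14,0.05],"spin":-25},{"offset":[0.145,-0.17,0.055],"spin":-30},{"offset":[0.165,-0.195,0.055],"spin":-35},{"offset":[0.18,-0.21,0.055],"spin":-38}]' 0 20
python3 -m crank '[{"offset":[0.02,-0.025,0],"spin":-5},{"offset":[0.04,-0.05,0],"spin":-10},{"offset":[0.06,-0.08,0],"spin":-15},{"offset":[0.08,-0.11,0],"spin":-20},{"offset":[0.1,-0.14,0],"spin":-25},{"offset":[0.12,-0.165,0],"spin":-30},{"offset":[0.135,-0.18,0],"spin":-35},{"offset":[0.14,-0.19,0],"spin":-37}]'
cat >> h.py <<'E'
from scipy.spatial.transform import Rotation as Ro
def wrist():
    s=manip.read_state(); p=manip.camera("wrist")
    W=np.eye(4); W[:3,:3]=Ro.from_euler("xyz",s["eef_rot"]).as_matrix(); W[:3,3]=s["eef_pos"]
    return s,p,np.linalg.inv(W@np.array(p["hand_eye"]))
def st():
    s=manip.read_state(); print(round(float(s["clock"]),2),s["eef_pos"].round(1),np.degrees(s["eef_rot"]).round(1),s["wrist_force"].round(1),round(s["finger_gap"],1)); return s
E
python3 - <<'E'
from h import *
st(); s,p,T=wrist(); print(p["hand_eye"])
save(p,"pics/w1.png",s=1.4)
p["extrinsics"]=T
for k in ["red_supply","red_supply_ridge"]:
    try: print(k,[(np.round(d["location"]).tolist(),round(d["conf"],2),proj(p,d["location"],T).round().tolist()) for d in manip.search_frame(p,k)])
    except Exception as e: print(e)
E
```

```text
clock: 1.57
eef_pos: [393.5, 295.2, 261.0]
eef_rot: [3.14, 0.0, 2.076]
wrist_force: [-1.1, 1.2, 0.2]
finger_gap: 43.8
clock: 2.23
eef_pos: [534.8, 103.2, 260.7]
eef_rot: [3.141, 0.0, 1.424]
wrist_force: [-0.1, -0.3, -0.3]
finger_gap: 0.2
2.23 [534.8 103.2 260.7] [180.    0.   81.6] [-0.1 -0.3 -0.3] 0.2
[[-2.12303971e-04 -9.62184920e-01 -2.72397017e-01  7.89910433e+01]
 [ 9.99999977e-01 -2.07099445e-04 -4.78566323e-05 -5.58452055e-01]
 [-1.03663410e-05 -2.72397021e-01  9.62184942e-01 -1.79882173e+02]
 [ 0.00000000e+00  0.00000000e+00  0.00000000e+00  1.00000000e+00]]
red_supply [([559.0, 155.0, 80.0], 0.87, [292.0, 141.0]), ([351.0, 303.0, 83.0], 0.78, [67.0, 27.0]), ([285.0, -141.0, 86.0], 0.67, [122.0, 392.0]), ([377.0, 39.0, 18.0], 0.32, [170.0, 244.0])]
red_supply_ridge [([549.0, 119.0, 83.0], 0.95, [288.0, 176.0]), ([332.0, 315.0, 84.0], 0.79, [47.0, 18.0]), ([263.0, -159.0, 85.0], 0.58, [111.0, 403.0])]
```

View pics/w1.png

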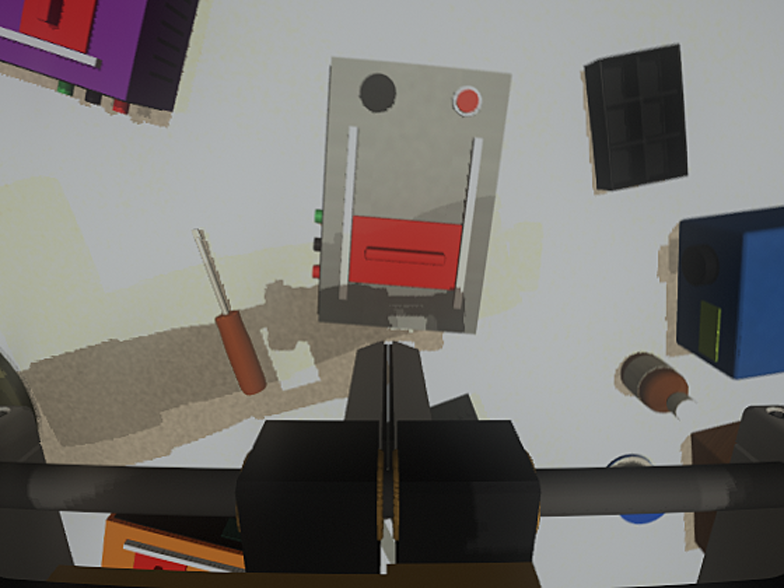

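The view shows the grey supply with a red lamp (display px 467,100), a red cover (405,252) and its terminals on the left, which is box −x. That confirms it as the target. Now I'll fit the box pose from the corners of its top face and find the ridge.

Run:
```python
from h import *
from scipy.optimize import least_squares
st(); s,p,T=wrist()
px=np.array([[331,57],[511,73],[475,333],[319,321]])/1.4
L=np.array([[-65,100],[65,100],[65,-100],[-65,-100]])
W=np.array([ray(p,q,80,T)[:2] for q in px]); print(W.round(1), [round(np.linalg.norm(W[i]-W[i-1]),1) for i in range(4)])
def tf(v,l): c,s_=np.cos(v[2]),np.sin(v[2]); return np.array(l)@np.array([[c,s_],[-s_,c]])+v[:2]
r=least_squares(lambda v:(tf(v,L)-W).ravel(),[550,150,-.1]); v=r.x
print("box",v[:2].round(1),np.degrees(v[2]).round(2),"res",r.fun.round(1),"well",tf(v,[0,-40]).round(1))
inv=lambda P:(np.array(P[:2])-v[:2])@np.array([[np.cos(v[2]),-np.sin(v[2])],[np.sin(v[2]),np.cos(v[2])]])
m=manip.masks_of(p,"red_supply_ridge")
print([(d["conf"],d["mask"].sum()) for d in m])
hsv=cv2.cvtColor(p["pixels"],cv2.COLOR_RGB2HSV)
red=((hsv[...,0]<8)|(hsv[...,0]>172))&(hsv[...,1]>150); red[:,:230]=0; red[:145]=0;red[220:]=0;red[:,345:]=0
ys,xs=np.nonzero(red); 
c=cv2.boxPoints(cv2.minAreaRect(np.c_[xs,ys].astype(np.float32)))
for q in c: print("plate corner px",q,"box frame",inv(ray(p,q,84.5,T)).round(1))
for q in [[365,249],[445,254],[405,251]]: print("ridge top",inv(ray(p,np.array(q)/1.4,98.5,T)).round(1))
save(p,"pics/w2.png",crop=(215,30,375,250),s=2.7)
```

```text
2.38 [533.2 105.3 260.9] [180.   0.  82.] [ 0.5 -0.   0.6] 0.3
[[514.1 263.4]
 [640.9 235.3]
 [596.7  40.5]
 [470.9  68.7]] [np.float64(199.4), np.float64(129.9), np.float64(199.8), np.float64(128.9)]
box [555.7 152. ] -12.62 res [-0.   0.4  0.   0.   0.5 -0.3 -0.5 -0.1] well [546.9 112.9]
[(0.87, np.int64(305)), (0.7, np.int64(1638)), (0.69, np.int64(3647))]
plate corner px [249.48404 201.4334 ] box frame [-41.4 -63.7]
plate corner px [253.55911 154.57036] box frame [-40.1 -12. ]
plate corner px [331.23264 161.32457] box frame [ 43.3 -12.3]
plate corner px [327.15756 208.1876 ] box frame [ 45.2 -64.4]
ridge top [-30.3 -33.9]
ridge top [ 29.4 -32.8]
ridge top [ -0.5 -33. ]
```

View pics/w2.png

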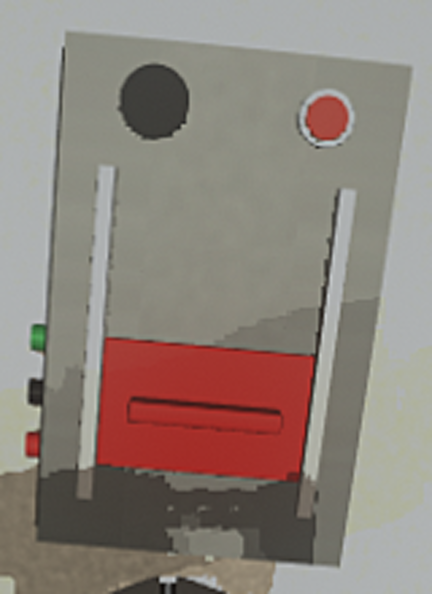

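The fit matches the given sizes to within 0.5 mm. The box is at (555.7, 152), yaw −12.6°, and the cover is about 2 mm ajar. Next I go down behind the ridge, at box y −64.

```bash
python3 -m crank '[{"offset":[0.003,-0.005,-0.02],"spin":-2},{"offset":[0.006,-0.01,-0.045],"spin":-4},{"offset":[0.0085,-0.016,-0.07],"spin":-4.6},{"offset":[0.0085,-0.016,-0.095],"spin":-4.6},{"offset":[0.0085,-0.016,-0.12],"spin":-4.6},{"offset":[0.0085,-0.016,-0.135],"spin":-4.6},{"offset":[0.0085,-0.016,-0.145],"spin":-4.6},{"offset":[0.0085,-0.016,-0.145],"spin":-4.6}]'
python3 -m crank '[{"offset":[0,0,-0.005],"spin":0},{"offset":[0,0,-0.01],"spin":0},{"offset":[0,0,-0.015],"spin":0},{"offset":[0,0,-0.02],"spin":0},{"offset":[0,0,-0.024],"spin":0},{"offset":[0,0,-0.025],"spin":0},{"offset":[0,0,-0.025],"spin":0},{"offset":[0,0,-0.025],"spin":0}]'
```

```text
clock: 3.15
eef_pos: [540.2, 91.0, 114.7]
eef_rot: [-3.14, 0.001, 1.355]
wrist_force: [0.8, 0.9, -0.3]
finger_gap: 0.5
clock: 3.82
eef_pos: [540.3, 91.0, 89.8]
eef_rot: [-3.14, 0.001, 1.355]
wrist_force: [0.0, -0.3, -1.2]
finger_gap: 0.4
```

```bash
python3 -m crank '[{"offset":[0.001,0.005,0],"spin":0},{"offset":[0.002,0.01,0],"spin":0},{"offset":[0.0035,0.015,0],"spin":0},{"offset":[0.0045,0.02,0],"spin":0},{"offset":[0.0055,0.025,0],"spin":0},{"offset":[0.0065,0.03,0],"spin":0},{"offset":[0.008,0.035,0],"spin":0},{"offset":[0.009,0.04,0],"spin":0}]'
python3 -m crank '[{"offset":[0.001,0.004,0],"spin":0},{"offset":[0.002,0.008,0],"spin":0},{"offset":[0.0025,0.012,0],"spin":0},{"offset":[0.0035,0.016,0],"spin":0},{"offset":[0.0045,0.02,0],"spin":0},{"offset":[0.005,0.022,0],"spin":0},{"offset":[0.005,0.022,0],"spin":0},{"offset":[0.005,0.022,0],"spin":0}]'
```

```text
clock: 4.48
eef_pos: [549.5, 131.5, 89.8]
eef_rot: [-3.14, 0.001, 1.355]
wrist_force: [0.7, -1.6, 1.3]
finger_gap: 0.5
clock: 5.15
eef_pos: [554.4, 153.7, 89.7]
eef_rot: [-3.14, 0.001, 1.356]
wrist_force: [0.6, 0.3, 0.4]
finger_gap: 0.5
```

```bash
python3 -m crank '[{"offset":[-0.001,-0.005,0],"spin":0},{"offset":[-0.002,-0.01,0.005],"spin":0},{"offset":[-0.003,-0.015,0.02],"spin":0},{"offset":[-0.004,-0.02,0.04],"spin":0},{"offset":[-0.005,-0.025,0.06],"spin":0},{"offset":[-0.0065,-0.03,0.08],"spin":0},{"offset":[-0.0075,-0.041,0.09],"spin":0},{"offset":[-0.0075,-0.041,0.09],"spin":0}]'
python3 - <<'E'
from h import *
st(); s,p,T=wrist(); save(p,"pics/w3.png",s=1.4)
p2=manip.camera("top"); save(p2,"pics/t3.png",crop=(200,175,300,250),s=7)
b=np.array([555.7,152]);a=np.radians(-12.62);R=np.array([[np.cos(a),-np.sin(a)],[np.sin(a),np.cos(a)]])
for nm,l,z in [("well",[(-29,-58),(29,-58),(29,-22),(-29,-22)],80),("top",[(-65,100),(65,100),(65,-100),(-65,-100)],80)]:
    print(nm,[(proj(p,[*(R@np.array(q)+b),z],T)*1.4).round().tolist() for q in l])
E
```

```text
clock: 5.82
eef_pos: [547.6, 111.0, 182.1]
eef_rot: [3.139, -0.0, 1.354]
wrist_force: [0.5, 0.1, 0.7]
finger_gap: 0.7
5.82 [547.6 111.  182.1] [179.9  -0.   77.6] [0.5 0.1 0.7] 0.7
well [[341.0, 319.0], [432.0, 319.0], [433.0, 264.0], [339.0, 263.0]]
top [[271.0, 49.0], [503.0, 50.0], [483.0, 379.0], [288.0, 378.0]]
```

View pics/w3.png

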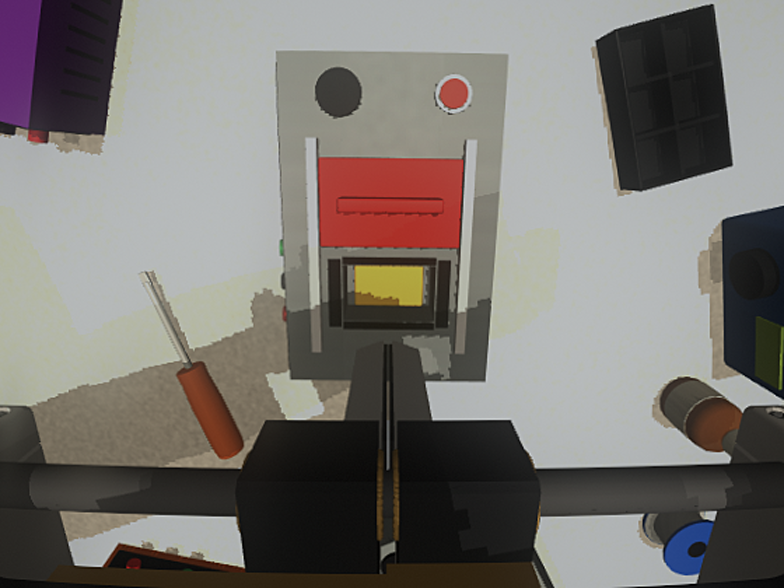

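The cover is open and the yellow key shows at about (390,287) display px. The well centre is within 2 mm of the prediction, so I descend into it.

```bash
python3 -m crank '[{"offset":[0.001,0.0013,-0.02],"spin":0},{"offset":[0.001,0.0013,-0.04],"spin":0},{"offset":[0.001,0.0013,-0.06],"spin":0},{"offset":[0.001,0.0013,-0.075],"spin":0},{"offset":[0.001,0.0013,-0.09],"spin":0},{"offset":[0.001,0.0013,-0.105],"spin":0},{"offset":[0.001,0.0013,-0.117],"spin":0},{"offset":[0.001,0.0013,-0.117],"spin":0}]'
python3 -m crank '[{"offset":[0,0,-0.002],"spin":0},{"offset":[0,0,-0.004],"spin":0},{"offset":[0,0,-0.006],"spin":0},{"offset":[0,0,-0.008],"spin":0},{"offset":[0,0,-0.009],"spin":0},{"offset":[0,0,-0.01],"spin":0},{"offset":[0,0,-0.01],"spin":0},{"offset":[0,0,-0.01],"spin":0}]'
```

```text
clock: 6.58
eef_pos: [546.2, 113.3, 59.0]
eef_rot: [-3.136, 0.002, 1.355]
wrist_force: [-0.9, -0.6, 0.6]
finger_gap: 1.0
clock: 7.25
eef_pos: [546.7, 113.5, 53.3]
eef_rot: [-3.137, 0.001, 1.355]
wrist_force: [-22.9, -2.8, 45.8]
finger_gap: 0.4
```

Contact is rigid at z 53.3, which is the fully pressed height (54). Now I retract and look.

```bash
python3 -m crank '[{"offset":[0,0,0.006],"spin":0},{"offset":[0,0,0.015],"spin":0},{"offset":[0,0,0.03],"spin":0},{"offset":[0,0,0.05],"spin":0},{"offset":[0,0,0.075],"spin":0},{"offset":[0,0,0.1],"spin":0},{"offset":[0,0,0.12],"spin":0},{"offset":[0,0,0.127],"spin":0}]'
python3 - <<'E'
from h import *
st(); s,p,T=wrist(); save(p,"pics/w4.png",crop=(180,20,380,290),s=2.2)
b=np.array([555.7,152]);a=np.radians(-12.62);R=np.array([[np.cos(a),-np.sin(a)],[np.sin(a),np.cos(a)]])
l=[(-65,100),(65,100),(65,-100),(-65,-100)]
print("pred top corners in crop",[((proj(p,[*(R@np.array(q)+b),80],T)-[180,20])*2.2).round().tolist() for q in l])
E
```

```text
clock: 7.92
eef_pos: [547.6, 113.7, 183.6]
eef_rot: [-3.142, -0.0, 1.355]
wrist_force: [-0.6, 0.4, 1.2]
finger_gap: 0.5
7.92 [547.6 113.7 183.6] [-180.    -0.    77.6] [-0.6  0.4  1.2] 0.5
pred top corners in crop [[33.0, 42.0], [396.0, 44.0], [365.0, 555.0], [60.0, 554.0]]
```

View pics/w4.png

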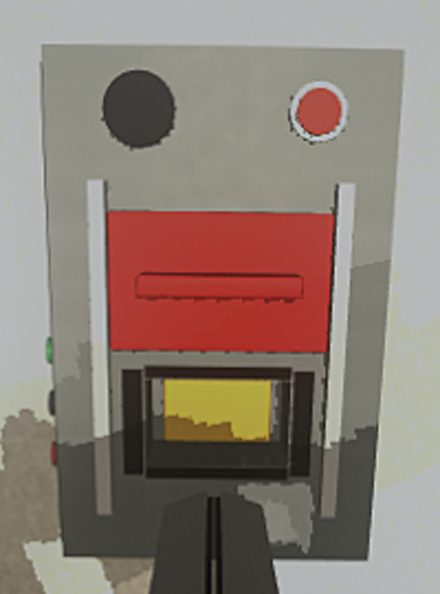

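The key is back up and the box hasn't moved (its corners match the prediction within about 2 mm). The ridge sits at box y ≈ +13. I'll go over to its far side and down.

```bash
python3 -m crank '[{"offset":[0.0025,0.01,0],"spin":0},{"offset":[0.005,0.022,0],"spin":0},{"offset":[0.0075,0.035,0],"spin":0},{"offset":[0.01,0.048,0],"spin":0},{"offset":[0.0135,0.06,-0.005],"spin":0},{"offset":[0.017,0.074,-0.015],"spin":0},{"offset":[0.017,0.075,-0.03],"spin":0},{"offset":[0.017,0.075,-0.045],"spin":0}]'
python3 -m crank '[{"offset":[0,0,0],"spin":0},{"offset":[0,0,-0.01],"spin":0},{"offset":[0,0,-0.02],"spin":0},{"offset":[0,0,-0.03],"spin":0},{"offset":[0,0,-0.038],"spin":0},{"offset":[0,0,-0.043],"spin":0},{"offset":[0,0,-0.045],"spin":0},{"offset":[0,0,-0.045],"spin":0}]'
```

```text
clock: 8.63
eef_pos: [564.5, 190.5, 136.7]
eef_rot: [-3.141, 0.0, 1.357]
wrist_force: [0.7, -0.7, -0.2]
finger_gap: 0.5
clock: 9.3
eef_pos: [564.4, 190.5, 91.3]
eef_rot: [-3.14, 0.0, 1.356]
wrist_force: [0.0, -0.7, -0.6]
finger_gap: 0.5
```

```bash
python3 -m crank '[{"offset":[-0.001,-0.005,0],"spin":0},{"offset":[-0.0025,-0.011,0],"spin":0},{"offset":[-0.0035,-0.016,0],"spin":0},{"offset":[-0.005,-0.022,0],"spin":0},{"offset":[-0.006,-0.028,0],"spin":0},{"offset":[-0.0075,-0.033,0],"spin":0},{"offset":[-0.0085,-0.039,0],"spin":0},{"offset":[-0.01,-0.044,0],"spin":0}]'
python3 -m crank '[{"offset":[-0.0005,-0.003,0],"spin":0},{"offset":[-0.001,-0.006,0],"spin":0},{"offset":[-0.002,-0.009,0],"spin":0},{"offset":[-0.0025,-0.012,0],"spin":0},{"offset":[-0.003,-0.014,0],"spin":0},{"offset":[-0.0035,-0.016,0],"spin":0},{"offset":[-0.004,-0.018,0],"spin":0},{"offset":[-0.004,-0.018,0],"spin":0}]'
```

```text
clock: 9.97
eef_pos: [554.5, 145.8, 91.5]
eef_rot: [-3.141, 0.0, 1.356]
wrist_force: [1.8, 0.9, 1.2]
finger_gap: 0.9
clock: 10.63
eef_pos: [550.4, 127.4, 91.5]
eef_rot: [-3.141, 0.0, 1.356]
wrist_force: [0.3, -0.0, 0.6]
finger_gap: 0.2
```

```bash
python3 -m crank '[{"offset":[0,-0.0005,0],"spin":0},{"offset":[0,-0.001,0],"spin":0},{"offset":[-0.0003,-0.0015,0],"spin":0},{"offset":[-0.0004,-0.002,0],"spin":0},{"offset":[-0.0005,-0.0025,0],"spin":0},{"offset":[-0.0007,-0.003,0],"spin":0},{"offset":[-0.0007,-0.003,0],"spin":0},{"offset":[-0.0007,-0.003,0],"spin":0}]'
```

```text
clock: 11.3
eef_pos: [550.0, 125.2, 91.5]
eef_rot: [3.141, -0.001, 1.356]
wrist_force: [2.8, 7.8, -1.4]
finger_gap: 0.5
```

There is 8 N against the stop (the cover's own friction is only 1.5 N), so the cover is shut. I back off, lift and check.

```bash
python3 -m crank '[{"offset":[0.001,0.004,0],"spin":0},{"offset":[0.002,0.01,0],"spin":0},{"offset":[0.002,0.012,0.01],"spin":0},{"offset":[0.002,0.01,0.03],"spin":0},{"offset":[0,0,0.06],"spin":0},{"offset":[-0.003,-0.01,0.09],"spin":0},{"offset":[-0.005,-0.018,0.12],"spin":0},{"offset":[-0.008,-0.025,0.15],"spin":0}]'
python3 -m crank '[{"offset":[0,0,0],"spin":0},{"offset":[0,0,0],"spin":0},{"offset":[0,0,0],"spin":0},{"offset":[0,0,0],"spin":0},{"offset":[0,0,0],"spin":0},{"offset":[0,0,0],"spin":0},{"offset":[0,0,0],"spin":0},{"offset":[0,0,0],"spin":0}]'
python3 - <<'E'
from h import *
st(); s,p,T=wrist(); save(p,"pics/w5.png",s=1.4)
b=np.array([555.7,152]);a=np.radians(-12.62);R=np.array([[np.cos(a),-np.sin(a)],[np.sin(a),np.cos(a)]])
l=[(-65,100),(65,100),(65,-100),(-65,-100)]
print("pred",[(proj(p,[*(R@np.array(q)+b),80],T)*1.4).round().tolist() for q in l])
print("pred shut plate",[(proj(p,[*(R@np.array(q)+b),84.5],T)*1.4).round().tolist() for q in [(-42,-14),(42,-14),(42,-66),(-42,-66)]])
E
```

```text
clock: 11.97
eef_pos: [541.6, 99.8, 243.8]
eef_rot: [3.141, -0.001, 1.356]
wrist_force: [-0.2, 0.2, 0.8]
finger_gap: 0.4
clock: 12.63
eef_pos: [541.6, 99.8, 243.5]
eef_rot: [-3.142, -0.001, 1.356]
wrist_force: [-0.0, 0.2, 0.7]
finger_gap: 0.7
12.63 [541.6  99.8 243.5] [-180.    -0.    77.7] [-0.   0.2  0.7] 0.7
pred [[297.0, 51.0], [489.0, 53.0], [474.0, 330.0], [308.0, 329.0]]
pred shut plate [[334.0, 220.0], [450.0, 221.0], [447.0, 290.0], [336.0, 289.0]]
```

View pics/w5.png

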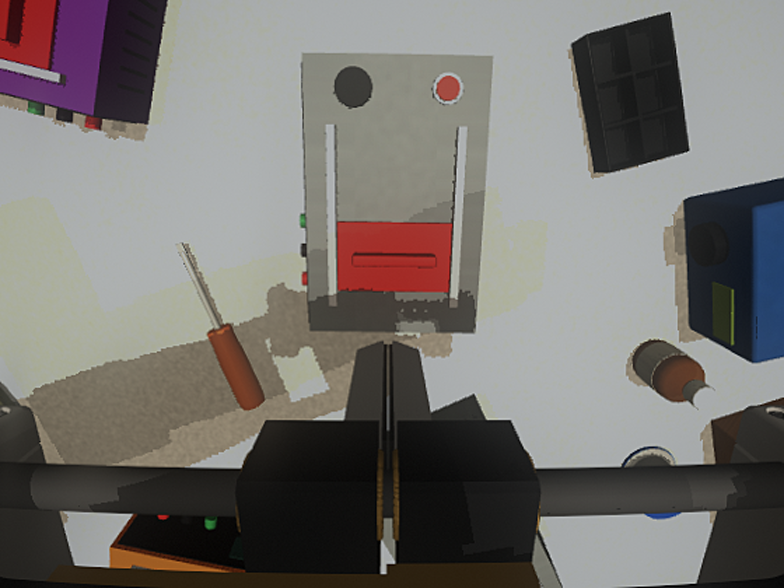

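The plate edges, at rows 222 and 292, match the shut prediction with the same ~2 px shift as the box corners. The cover is shut and the box is in place.

```bash
python3 -c "
from cell import manip; print(manip.sign_off())"
```

```text
the job is handed in; nothing more can be done
None
```

I reset the tripped red-covered grey supply and handed the job in at 12.6 s. `sign_off()` gives no verdict, so success is judged only from my own readings.

- **Open:** I pushed the cover open with the shut fingertips to about 53 mm, and the next picture showed the well fully uncovered.
- **Press:** The fingers came to a rigid stop at z = 53.3 mm with about 46 N, where fully pressed is 54 mm. After I retracted, the key looked up.
- **Shut:** I pushed the cover back until it met its stop at about 8 N, well above its 1.5 N of friction.

In the last wrist picture the cover matches the shut position to about 1 mm. The box corners are within about 2 mm of where I first fitted them, and the arm is clear at z ≈ 243 mm with no contact force.

**Checks that disagreed or were left out:**
- On the way into the well the arm read z = 59 mm where I expected 65 mm, with almost no force.
- During the press there was also a sideways force of about 23 N in x, which I did not explain. The box had not visibly moved afterwards.
- The lamp still looks red after the reset.
- I did not re-measure the blue supply or the bystanders. The arm did not go near the blue supply, and I saw no contact with the others.

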